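# Stack the porcelain mixing set on its stand

### The arm

A 7-joint arm with a two-finger parallel gripper is mounted at the origin on the work surface. World frame = base frame: x ahead of the robot, y to its left, z up, the work surface at z = 0. Lengths are in m, angles in rad, forces in N, time in s.
With the tool pointing down it reaches from about 0.425 to 0.825 m from the base axis. Payload 3.6 kg.
Tool frame: the origin (TCP) lies midway between the tips of the shut fingers; the grasp point (between the pads) lies 19 mm behind it (arm.hold_point_z is the distance from the TCP to the grasp point, in m); z points along the fingers, y is the direction in which the jaws open and shut (so a half turn about z gives the same grasp; the last joint's range is limited). The gripper opens to 85 mm and grips with 20 to 120 N. Pads are 22 mm wide; open, the fingers measure 114 mm over their backs; the gripper's body (76 mm by 85 mm) begins 54 mm behind the grasp point. The pads swing forward as they close: fully open they stand 13 mm farther back than shut.
Start: joints at [-1.179, 0.615, -0.013, 1.423, 0.008, 1.103, -0.04], TCP at [0.264, 0.594, 0.231] pointing down, gripper open.
Joint ranges: [-3.12, 3.12], [-0.3, 2.06], [-1.34, 1.32], [0.26, 2.42], [-1.36, 4.5], [0.01, 1.98], [-2.84, 2.84]. Speed limits (rad/s): [2.79, 2.79, 3.14, 3.14, 3.14, 3.14, 3.14].

### API

Orientations are given as a unit quaternion [x, y, z, w].
In Python, from cell import sensors, cams, order, arm gives the robot as it stands. The module is installed in compiled form; this text tells all that it offers.
- The arm moves only by the shell command python3 -m inch 'ROWS' [OPENING]. ROWS is JSON, a list of rows, each a list of 6 numbers: the shift along the tool's x, y, z in mm, then the turn, a rotation vector about the tool's x, y, z in degrees. A call has 1 to 5 rows; each row is the pose to reach, as a shift and turn from the pose commanded when the call began, along the tool's axes at that moment; what a row does not reach only later rows make up. A row lasts 1/8 s, in which the tool goes at most 62.5 mm and 10.7 degrees, less where a joint would pass 70% of its speed; a pose out of reach is approached as far as the arm can. A call with a gripper value outside its range is refused whole. OPENING is the finger opening in mm, from 0 to 85.4, set as the call begins (- or left out, the last holds). The fingers move at their own pace and stop on an object; the grip force is fixed at half the most. Time passes only in rows, so rows that repeat a pose let the fingers close. It gives the time, the measured TCP pose, the force and the opening at its end, in the units of the state.
- sensors.observe(): the state, without advancing time (a new reading comes with each control period).
- cams.capture(name): name is "scene" or "top"; returns the picture (400x640x3 uint8, red, green, blue); there is no depth.
- cams.camera_params(name): a dict with "fx", "fy", "cx", "cy" (pixels), "k1" (the pictures are not rectified: a ray, as slopes to the right and down, at radius r is drawn at 1 + k1 r^2 times it, then the intrinsics apply), "R" (3x3) and "t" (3): a world point X has camera coordinates R X + t. Camera axes: x right, y down, z forward; pixel columns grow to the right and rows downward; lengths in m; the calibration is good to about 2 mm. A picture is of the moment at which its call begins. camera_params takes no time and is no camera call.
- order.job_done(): hands the job in, once; it reports no verdict.
Trained networks look in the newest picture that a camera, given by its name, has taken for a name from the list of things; names that differ only in an ending like _2 or _b are one class to them, and where a whole thing is asked for, a point or a joint stands for the part that bears it (a point fixed in the world has none). Each returns a list of dicts, best first, with "p" (0 to 1); they miss things now and then, are a little off and sometimes report something else, mostly with a low value. They report only what shows in the picture. A call takes as long as a camera call. They do not tell look-alikes from the thing itself.
- cams.outline_of(camera, name): "region" (400x640 bool, what is visible of it) and "box" ([left, top, width, height] in pixels, round what is visible of it).
The state is a dict: "clock": time; "joints": joint angles; "joint_vel": joint speeds; "joint_efforts": joint torques, N m; "tcp_pos": TCP position; "orientation": TCP orientation; "force": force on the tool from outside, world axes, zero at the start; "moment": the same for the moment, N m; "gripper_width": finger opening in m.
Only numpy, scipy, OpenCV 4.12 (cv2) and the standard library are available. Lean on these libraries where they do the work, as an engineer would, in place of code of your own. Each camera call takes 0.05 s, during which the arm holds its last target. There are 200 camera calls.

### The job

The painting demonstration is over: stack the loose white porcelain set on the round wooden stand, from the bottom up the tall cup, then the plain bowl, then the divided dish, and last the lid, one after another in that order. Each piece must sit level and fully home, its foot in the opening of the piece (or stand) below. Lower the porcelain gently without dropping or tipping it, leave the bottle, travel mug and paint tube where they are, and let everything go at the end.

Things in the scene. Friction and masses are not known exactly. Their poses are not given: they have to be found in the camera images.
- cup: Tall cup, loose, white porcelain, round, no handle, 64 mm high over all, about 0.18 kg. Foot below: 42 mm across, 6 mm high, bevelled to 37 mm; body above it 60 mm across. Mouth 52 mm across (wall 4 mm): the next foot drops in with 5 mm play all round; its shoulder rests on the rim. Origin: centre of the foot's underside; z up. Its rim is at z = 64 mm, inner floor at 10 mm.
- bowl: Plain bowl, loose, white porcelain, like the cup but 46 mm high over all, about 0.15 kg, nothing inside. Foot below: 42 mm across, 6 mm high, bevelled to 37 mm; body above it 60 mm across. Mouth 52 mm across (wall 4 mm): the next foot drops in with 5 mm play all round; its shoulder rests on the rim. Origin: centre of the foot's underside; z up. Rim at z = 46 mm, inner floor at 10.
- palette: Divided dish, loose, white porcelain, 36 mm high over all, 0.14 kg, crossed low walls inside (four wells). Foot below: 42 mm across, 6 mm high, bevelled to 37 mm; body above it 60 mm across. Mouth 52 mm across (wall 4 mm): the next foot drops in with 5 mm play all round; its shoulder rests on the rim. Origin: centre of the foot's underside; z up. Rim at z = 36 mm, cross walls end at 26.
- lid: Lid, loose, white porcelain: a closed disc 60 mm across with an upright round knob in the middle, about 0.10 kg. Foot below: 42 mm across, 6 mm high, bevelled to 37 mm; body above it 60 mm across. The disc is from z = 6 to 12 mm, the knob is 18 mm across and runs from z = 12 to 34 mm. Origin: centre of the foot's underside; z up. 
- stand: Round dark wooden stand, fixed to the table, 90 mm across and 20 mm high, with a flat round recess in the middle of its top, 52 mm across and 10 mm deep, that takes the foot of a piece with 5 mm of play all round; the piece's shoulder then rests on the stand's top. Origin: centre of its underside, on the table; z up.
- bottle: Bystander, loose: small glass jar with a blue cap, 48 mm across, 85 mm high. Origin: centre of its underside. Leave it alone.
- mug: Bystander, loose: steel travel mug, closed, up to 78 mm across, 165 mm high. Origin: centre of its underside. Leave it alone.
- tube: Bystander, loose: small aluminium paint tube lying flat, 77 mm long, 28 mm wide, 14 mm high, with a black cap. Origin: under its middle; x along the tube to the cap. Leave it alone.
There are look-alikes about, which are no part of the job. Leave any purple or red look-alike of the palette alone.

How it is judged:
By the outcome, as a careful person would: the job done as asked, in the order asked, and still so for the second after the job is handed in, with the robot touching nothing.
It also fails if it takes over 120 s, if anything falls off the work surface, if the arm or the gripper's body presses on something with over 40 N, if the wrist force passes 120 N, or if a joint passes its speed limit or range.

## Working session

There is one attempt and no reset: what is moved stays moved. The work goes in short steps, Python scripts to look and compute and a shell command to move; the robot and the scene stay as the last step left them, time stands still between calls to the robot, and variables do not carry over. Pictures are saved under pics/ and viewed, about 12 in all and at most 16, crops included, and the job is handed in when it is done.

```bash
mkdir -p pics; cat > h.py <<'E'
import numpy as np, cv2
from cell import sensors, cams, order, arm
def ray(name,u,v):
    p=cams.camera_params(name)
    xd,yd=(u-p["cx"])/p["fx"],(v-p["cy"])/p["fy"]
    x,y=xd,yd
    for _ in range(20):
        s=1+p["k1"]*(x*x+y*y); x,y=xd/s,yd/s
    R=np.array(p["R"]);t=np.array(p["t"])
    return -R.T@t, R.T@np.array([x,y,1])
def atz(name,u,v,z):
    c,d=ray(name,u,v); return c+d*(z-c[2])/d[2]
def proj(name,X):
    p=cams.camera_params(name); q=np.array(p["R"])@np.array(X)+np.array(p["t"])
    x,y=q[:2]/q[2]; s=1+p["k1"]*(x*x+y*y)
    return np.array([p["fx"]*x*s+p["cx"],p["fy"]*y*s+p["cy"]])
def save(name,f,crop=None,k=1):
    im=cams.capture(name)
    if crop: l,t,w,h=crop; im=im[t:t+h,l:l+w]
    im=cv2.resize(im,None,fx=k,fy=k,interpolation=cv2.INTER_CUBIC)
    cv2.imwrite("pics/"+f,im[:,:,::-1])
E
python3 - <<'E'
from h import *
for n in("scene","top"):
    save(n,n+"0.png"); c,_=ray(n,320,200); print(n,c.round(3))
    for o in("cup","bowl","palette","lid","stand","bottle","mug","tube"):
        for d in cams.outline_of(n,o): 
            b=d["box"]; print(n,o,round(d["p"],2),b,atz(n,b[0]+b[2]/2,b[1]+b[3]/2,0.03).round(3))
print(sensors.observe(),arm.hold_point_z)
E
```

```text
scene [1.057 0.35  0.676]
scene cup 0.88 [327.5, 231.5, 33.2, 44.6] [0.647 0.125 0.03 ]
scene bowl 0.95 [428.6, 196.3, 35.7, 31.7] [0.448 0.247 0.03 ]
scene palette 0.83 [248.1, 129.4, 25.0, 27.0] [ 0.476 -0.208  0.03 ]
scene palette 0.82 [221.7, 110.4, 26.0, 21.6] [ 0.443 -0.319  0.03 ]
scene palette 0.62 [265.2, 106.6, 23.9, 26.6] [ 0.382 -0.23   0.03 ]
scene lid 0.66 [313.8, 166.7, 25.5, 22.9] [ 0.494 -0.011  0.03 ]
scene lid 0.48 [427.8, 274.2, 35.3, 50.5] [0.637 0.321 0.03 ]
scene stand 0.89 [219.1, 180.1, 43.1, 36.9] [ 0.642 -0.13   0.03 ]
scene bottle 0.8 [426.4, 275.5, 38.0, 49.5] [0.638 0.321 0.03 ]
scene mug 0.84 [132.1, 105.2, 49.7, 76.3] [ 0.611 -0.424  0.03 ]
scene mug 0.56 [235.5, 251.6, 19.2, 33.7] [ 0.771 -0.009  0.03 ]
scene tube 0.59 [236.3, 250.4, 17.9, 32.2] [ 0.768 -0.012  0.03 ]
top [ 0.44  -0.014  1.17 ]
top cup 0.67 [254.6, 146.8, 27.4, 28.9] [0.652 0.123 0.03 ]
top bowl 0.86 [203.9, 238.6, 31.6, 27.5] [0.441 0.238 0.03 ]
top palette 0.96 [419.4, 265.0, 30.1, 27.4] [ 0.369 -0.254  0.03 ]
top palette 0.77 [453.0, 235.0, 30.1, 28.3] [ 0.435 -0.334  0.03 ]
top pa
[... 449 characters left out ...]
0.9, 'joints': array([-1.17948586,  0.61489915, -0.01258844,  1.42338704,  0.00808002,
        1.10338455, -0.04038757]), 'joint_vel': array([-0.00085969,  0.0016618 , -0.00014047,  0.00194758, -0.00161745,
       -0.00043446,  0.00033166]), 'joint_efforts': array([ 5.27157044e-05, -4.69098902e+01,  2.59049954e-01, -1.71349239e+01,
        1.00056751e-02,  1.53372686e-03, -1.98719044e-05]), 'tcp_pos': array([0.26371585, 0.5940797 , 0.2313021 ]), 'orientation': array([ 2.07371361e-01,  9.78262295e-01, -9.45077428e-06, -2.62655794e-05]), 'force': array([-0.08517534, -0.01395593,  0.63200897]), 'moment': array([-0.03643559,  0.02408985, -0.04185478]), 'gripper_width': 0.0855412091977951} 0.0187
```

View pics/scene0.png

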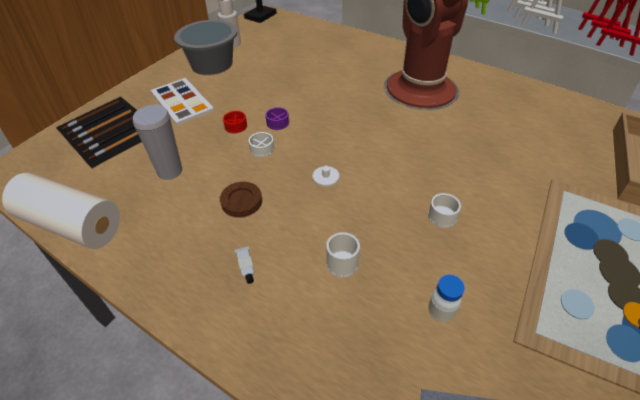

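View pics/top0.png

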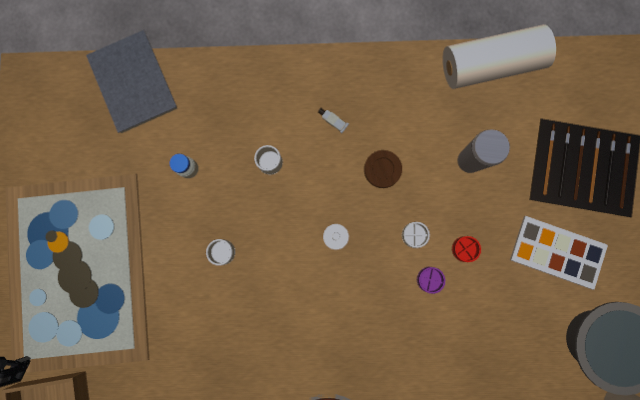

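Scene: white cup (342,255), bowl (445,210), stand (241,199), lid (326,176). There are three palette candidates: white (261,144), red (235,122) and purple (277,118), which in the top view are (416,235), (466,249) and (431,280). The white one fits, since the porcelain is white and the red and purple ones are to be left. The next crop checks this while I fit positions.

```bash
cat >> h.py <<'E'
from scipy.optimize import least_squares
PROF={"cup":[(21,0),(30,6),(30,64)],"bowl":[(21,0),(30,6),(30,46)],"palette":[(21,0),(30,6),(30,36)],
"lid":[(21,0),(30,6),(30,12)],"stand":[(45,0),(45,20)]}
A=np.linspace(0,2*np.pi,60)
def hull(cam,o,x,y,z0=0):
    P=[proj(cam,[x+r/1e3*np.cos(a),y+r/1e3*np.sin(a),z0+z/1e3]) for r,z in PROF[o] for a in A]
    return cv2.convexHull(np.float32(P))
def stats(h):
    m=cv2.moments(h); return np.array([m["m10"]/m["m00"],m["m01"]/m["m00"]]),m["m00"]
def obs(cam,im,o,x,y,z0=0):
    h=hull(cam,o,x,y,z0); l,t,w,hh=cv2.boundingRect(h); p=8
    sub=im[t-p:t+hh+p,l-p:l+w+p].astype(int)
    mx=sub.max(2);mn=sub.min(2)
    m=(mx<85) if o=="stand" else ((mx-mn)<0.22*mx)&(mx>75)
    m=cv2.morphologyEx(m.astype(np.uint8),cv2.MORPH_OPEN,np.ones((3,3)))
    cs,_=cv2.findContours(m,cv2.RETR_EXTERNAL,cv2.CHAIN_APPROX_NONE)
    c=max(cs,key=cv2.contourArea)+np.array([[l-p,t-p]])
    return cv2.convexHull(c.astype(np.float32))
def locate(o,x,y,z0=0,cs=("top","scene")):
    ob=[]
    for c in cs: ob.append((c,)+stats(obs(c,cams.capture(c),o,x,y,z0)))
    f=lambda q:np.concatenate([stats(hull(c,o,q[0],q[1],z0))[0]-s for c,s,a in ob])
    r=least_squares(f,[x,y],x_scale=.01,diff_step=1e-3)
    return r.x,r.fun,[a/stats(hull(c,o,*r.x,z0))[1] for c,s,a in ob]
E
python3 - <<'E'
from h import *
for o,x,y in(("cup",.648,.125),("bowl",.444,.243),("palette",.474,-.212),("lid",.486,-.02),("stand",.635,-.137)):
    for k in range(2):
        q,res,ar=locate(o,x,y); x,y=q
    print(o,q.round(4),res.round(2),np.round(ar,2))
im=np.vstack([cv2.resize(cams.capture("scene")[100:165,215:295],None,fx=6,fy=4)])
cv2.imwrite("pics/pal.png",im[:,:,::-1])
E
```

```text
Traceback (most recent call last):
  File "h.py", line 44, in locate
    r=least_squares(f,[x,y],x_scale=.01,diff_step=1e-3)
  File "h.py", line 43, in <lambda>
    f=lambda q:np.concatenate([stats(hull(c,o,q[0],q[1],z0))[0]-s for c,s,a in ob])
                                     ~~~~^^^^^^^^^^^^^^^^^^
  File "h.py", line 27, in hull
    P=[proj(cam,[x+r/1e3*np.cos(a),y+r/1e3*np.sin(a),z0+z/1e3]) for r,z in PROF[o] for a in A]
       ~~~~^^^^^^^^^^^^^^^^^^^^^^^^^^^^^^^^^^^^^^^^^^^^^^^^^^^^
  File "h.py", line 14, in proj
    p=cams.camera_params(name); q=np.array(p["R"])@np.array(X)+np.array(p["t"])
ValueError: time passes only in moves, steps and waits
```

```bash
sed -i 's/cams.camera_params(name)/PAR[name]/; 2a PAR={n:cams.camera_params(n) for n in ("scene","top")}' h.py
cat > s.py <<'E'
from h import *
for o,x,y in(("cup",.648,.125),("bowl",.444,.243),("palette",.474,-.212),("lid",.486,-.02),("stand",.635,-.137)):
    for k in range(2):
        q,res,ar=locate(o,x,y); x,y=q
    print(o,q.round(4),res.round(2),np.round(ar,2))
im=np.vstack([cv2.resize(cams.capture("scene")[100:165,215:295],None,fx=6,fy=6)])
cv2.imwrite("pics/pal.png",im[:,:,::-1])
E
python3 s.py
```

```text
cup [0.6533 0.1236] [-0.29  0.68 -0.49  0.39] [0.93 0.96]
bowl [0.4415 0.2393] [ 0.09  0.24 -0.05  0.31] [0.88 0.96]
palette [ 0.4707 -0.2157] [-0.6   0.35 -0.72 -0.21] [0.92 0.93]
lid [ 0.4712 -0.0298] [-0.34  0.33 -0.45  0.11] [0.99 0.99]
stand [ 0.629  -0.1443] [-1.02  0.3  -0.91 -0.59] [0.93 0.82]
```

View pics/pal.png

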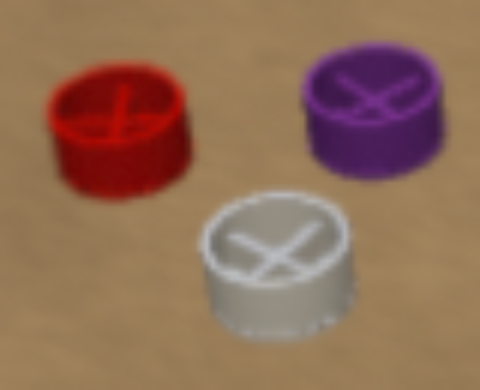

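White palette is the middle front one in the crop; red and purple sit left and right behind it. Now moving toward the cup.

```bash
python3 -m inch '[[-55,-27,0,0,0,-5],[-110,-54,0,0,0,-10],[-164,-82,0,0,0,-15],[-219,-109,0,0,0,-20],[-273,-136,0,0,0,-23.94]]' 85
```

```text
clock: 2.68
tcp_pos: [0.4594, 0.3574, 0.2316]
orientation: [-0.001, 1.0, 0.0, 0.0]
force: [1.4, 1.0, -0.6]
gripper_width: 0.0848
```

```bash
python3 -m inch '[[-39,-47,0,0,0,0],[-78,-94,0,0,0,0],[-117,-140,0,0,0,0],[-156,-187,0,0,0,0],[-194,-233,0,0,0,0]]'; python3 -m inch '[[0,0,30,0,0,0],[0,0,60,0,0,0],[0,0,90,0,0,0],[0,0,120,0,0,0],[0,0,140,0,0,0]]'; python3 - <<'E'
from h import *
save("scene","a.png",(240,120,200,180),3); print(sensors.observe()["tcp_pos"])
E
```

```text
clock: 3.3
tcp_pos: [0.6533, 0.1243, 0.2315]
orientation: [0.0, 1.0, 0.0, 0.0]
force: [1.6, -0.7, -0.7]
gripper_width: 0.0852
clock: 3.92
tcp_pos: [0.6514, 0.1258, 0.0896]
orientation: [-0.0, 1.0, -0.0, -0.001]
force: [0.3, -0.4, 0.2]
gripper_width: 0.0844
[0.64979209 0.12545009 0.0870264 ]
```

View pics/a.png

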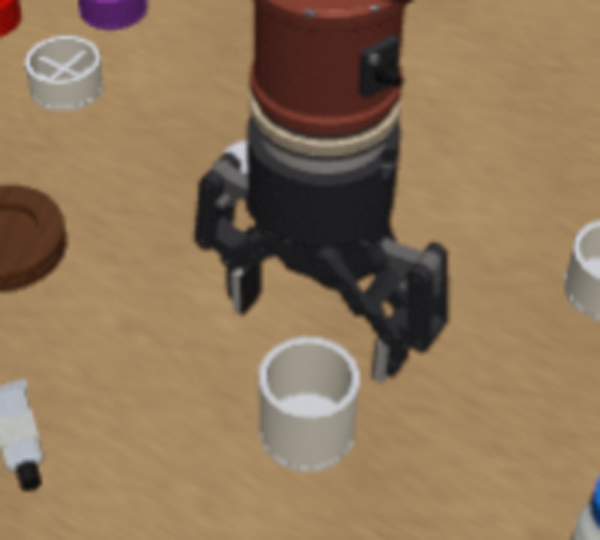

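```bash
python3 -m inch '[[-3,-2,15,0,0,0],[-3,-2,30,0,0,0],[-3,-2,45,0,0,0],[-3,-2,57,0,0,0],[-3,-2,66,0,0,0]]'; python3 -m inch '[[0,0,0,0,0,0],[0,0,0,0,0,0],[0,0,0,0,0,0]]';python3 -m inch '[[0,0,0,0,0,0],[0,0,0,0,0,0],[0,0,0,0,0,0],[0,0,0,0,0,0],[0,0,0,0,0,0]]' 50
```

```text
clock: 4.6
tcp_pos: [0.6548, 0.1241, 0.0244]
orientation: [-0.0, 1.0, -0.0, -0.0]
force: [-0.2, -0.5, 1.1]
gripper_width: 0.0851
clock: 4.97
tcp_pos: [0.6556, 0.1241, 0.026]
orientation: [-0.0, 1.0, 0.0, 0.001]
force: [-1.1, 0.0, 0.1]
gripper_width: 0.0852
clock: 5.6
tcp_pos: [0.6558, 0.1241, 0.0262]
orientation: [0.0, 1.0, 0.0, 0.001]
force: [0.1, -0.4, 6.4]
gripper_width: 0.0591
```

```bash
python3 -m inch '[[0,0,-6,0,0,0],[0,0,-24,0,0,0],[0,0,-50,0,0,0],[0,0,-76,0,0,0],[0,0,-94,0,0,0]]'; python3 -m inch '[[0,0,0,0,0,0],[0,0,0,0,0,0]]'; cat > st.py <<'E'
from h import *
ob=[]
for c in("top","scene"):
    im=cams.capture(c); h=hull(c,"stand",.629,-.144); l,t,w,hh=cv2.boundingRect(h);p=9
    g=im[t-p:t+hh+p,l-p:l+w+p,0].copy(); g=cv2.GaussianBlur(g,(3,3),0)
    th,m=cv2.threshold(g,0,255,cv2.THRESH_BINARY_INV+cv2.THRESH_OTSU)
    cs,_=cv2.findContours(m,cv2.RETR_EXTERNAL,cv2.CHAIN_APPROX_NONE)
    k=max(cs,key=cv2.contourArea).astype(np.float32)+np.float32([[l-p,t-p]])
    s,a=stats(cv2.convexHull(k)); ob.append((c,s)); print(c,th,s,a/stats(h)[1])
    r=cams.outline_of(c,"stand")[0]["region"]; v,u=np.nonzero(r); print(" net",u.mean(),v.mean(),r.sum()/stats(h)[1])
for sel in(ob,ob[:1],ob[1:]):
    f=lambda q:np.concatenate([stats(hull(c,"stand",*q))[0]-s for c,s in sel])
    r=least_squares(f,[.629,-.144],x_scale=.01,diff_step=1e-3); print(r.x.round(4),r.fun.round(2))
print(sensors.observe()["tcp_pos"],sensors.observe()["force"])
E
python3 st.py
```

```text
clock: 6.22
tcp_pos: [0.6554, 0.1242, 0.1213]
orientation: [-0.0, 1.0, 0.0, 0.001]
force: [0.1, 0.5, -0.9]
gripper_width: 0.0593
clock: 6.48
tcp_pos: [0.6541, 0.1238, 0.1183]
orientation: [-0.0, 1.0, -0.0, -0.001]
force: [-0.3, -0.3, -1.9]
gripper_width: 0.0594
top 109.0 [382.53163993 168.90641711] 0.960106758790091
 net 382.4028393966282 167.96007098491572 0.9643853094085852
scene 124.0 [240.77144866 199.27398031] 0.9374034413653936
 net 240.5300906842539 199.2308326463314 0.9595530585453353
[ 0.629  -0.1453] [-0.64  0.14 -0.56 -0.42]
[ 0.6293 -0.1468] [0. 0.]
[ 0.6293 -0.1435] [ 0. -0.]
[0.65438737 0.12386067 0.11807305] [-0.15944904  0.87655182 -2.82373535]
```

```bash
python3 -m inch '[[4,-45,0,0,0,0],[9,-103,0,0,0,0],[14,-161,0,0,0,0],[19,-219,0,0,0,0],[23,-269,0,0,0,0]]'; python3 -m inch '[[0,0,0,0,0,0],[0,0,0,0,0,0],[0,0,0,0,0,0]]'; python3 - <<'E'
from h import *
save("scene","b.png",(180,90,160,150),4); save("top","b2.png",(300,90,160,150),4)
s=sensors.observe();print(s["tcp_pos"],s["force"],s["joints"])
E
```

```text
clock: 7.3
tcp_pos: [0.6313, -0.148, 0.1188]
orientation: [0.001, 1.0, -0.0, -0.0]
force: [0.7, 0.1, -2.4]
gripper_width: 0.0589
clock: 7.68
tcp_pos: [0.6324, -0.1423, 0.1191]
orientation: [-0.002, 1.0, 0.001, -0.0]
force: [-0.7, 0.4, -2.1]
gripper_width: 0.0595
[ 0.63242743 -0.14276766  0.11923529] [ 1.11239933  0.6178919  -1.81285379] [ 0.25219792  0.7281538  -0.11052059  1.55019173  0.09495938  0.86876106
  1.68210321]
```

View pics/b.png

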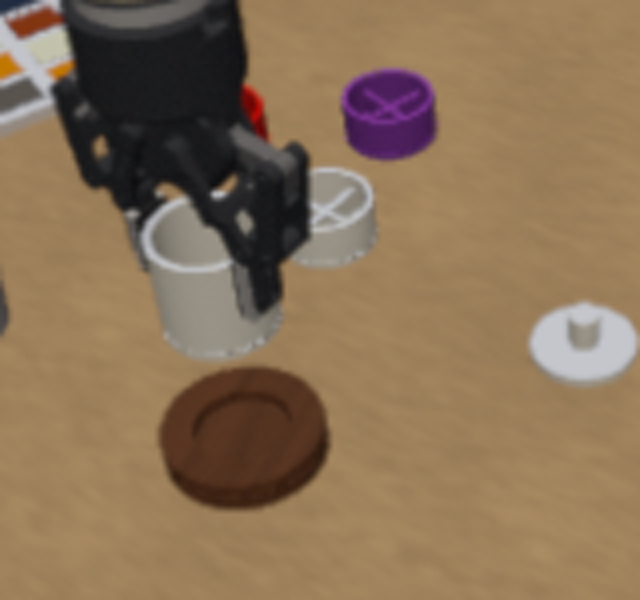

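```bash
python3 -m inch '[[0,0,0,0,0,0],[0,0,0,0,0,0],[0,0,0,0,0,0],[0,0,0,0,0,0]]'; cat >> h.py <<'E'
def circ(im,cam,x,y,z,r,col,off,k):
    P=np.array([proj(cam,[x+r*np.cos(a),y+r*np.sin(a),z]) for a in A])
    cv2.polylines(im,[np.int32((P-off+.5)*k)],True,col,1,cv2.LINE_AA)
def overlay(cam,crop,k,circles,f):
    l,t,w,h=crop; im=cv2.resize(cams.capture(cam)[t:t+h,l:l+w],None,fx=k,fy=k,interpolation=cv2.INTER_CUBIC).copy()
    for x,y,z,r,col in circles: circ(im,cam,x,y,z,r,col,np.array([l,t]),k)
    cv2.imwrite("pics/"+f,im[:,:,::-1]); return im
E
cat > ov.py <<'E'
from h import *
s=sensors.observe();print(s["tcp_pos"],s["force"])
x,y,z=s["tcp_pos"]; x-=.0023; z-=.026; G=(0,255,0);Y=(255,255,0)
C=[(x,y,z,.0185,G),(x,y,z+.006,.03,G),(x,y,z+.064,.03,G),(.629,-.1453,.02,.045,Y),(.629,-.1453,.02,.026,Y),(.629,-.1453,0,.045,Y)]
a=overlay("scene",(205,125,75,95),5,C,"c1.png"); b=overlay("top",(345,115,75,95),5,C,"c2.png")
cv2.imwrite("pics/c.png",np.hstack([a,b])[:,:,::-1])
E
python3 ov.py
```

```text
clock: 8.28
tcp_pos: [0.6321, -0.145, 0.1193]
orientation: [-0.0, 1.0, -0.0, -0.0]
force: [-0.1, -0.1, -1.5]
gripper_width: 0.0592
[ 0.63206515 -0.14501558  0.11931186] [-0.0977323  -0.12723086 -1.49925827]
```

View pics/c.png

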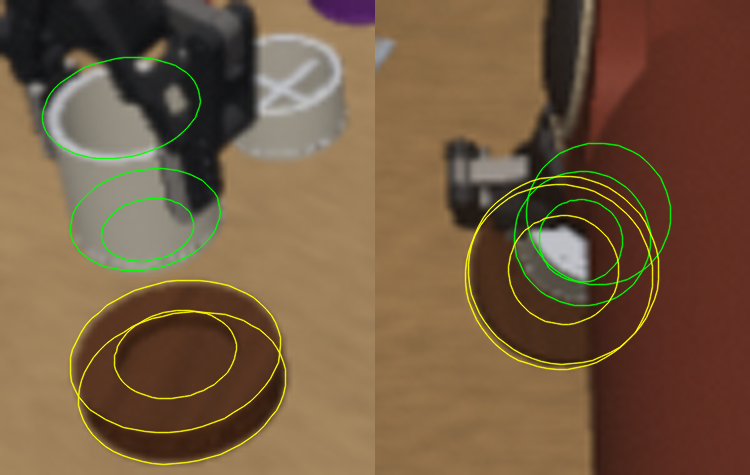

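Scene overlay: the cup in hand (left view about (135,165)) and the stand (178,370) both agree with the predictions to about 1 px. In the top view the arm mostly hides them. I'll lower the cup slowly.

```bash
python3 -m inch '[[0,0,12,0,0,0],[0,0,26,0,0,0],[0,0,40,0,0,0],[0,0,53,0,0,0],[0,0,62,0,0,0]]'; python3 -m inch '[[0,0,0,0,0,0],[0,0,3,0,0,0],[0,0,6,0,0,0],[0,0,9,0,0,0],[0,0,11,0,0,0]]';python3 -m inch '[[0,0,0,0,0,0],[0,0,1,0,0,0],[0,0,2,0,0,0],[0,0,3,0,0,0],[0,0,4,0,0,0]]'
```

```text
clock: 9.0
tcp_pos: [0.6316, -0.1449, 0.0559]
orientation: [-0.0, 1.0, 0.0, -0.001]
force: [0.6, -0.3, -1.6]
gripper_width: 0.0592
clock: 9.62
tcp_pos: [0.632, -0.145, 0.0462]
orientation: [-0.0, 1.0, -0.0, -0.0]
force: [0.9, 0.3, -2.0]
gripper_width: 0.0594
clock: 10.25
tcp_pos: [0.6321, -0.145, 0.0422]
orientation: [-0.0, 1.0, -0.0, -0.0]
force: [0.3, -0.3, -1.9]
gripper_width: 0.0594
```

```bash
python3 -m inch '[[0,0,0.7,0,0,0],[0,0,1.4,0,0,0],[0,0,2,0,0,0],[0,0,2,0,0,0]]';python3 -m inch '[[0,0,0.5,0,0,0],[0,0,1,0,0,0],[0,0,1,0,0,0]]'
```

```text
clock: 10.75
tcp_pos: [0.6321, -0.145, 0.0403]
orientation: [-0.0, 1.0, -0.0, 0.0]
force: [0.0, 0.1, -1.2]
gripper_width: 0.0594
clock: 11.12
tcp_pos: [0.6322, -0.145, 0.0403]
orientation: [-0.0, 1.0, -0.0, 0.0]
force: [-2.1, 0.1, 4.6]
gripper_width: 0.0592
```

Contact came at the expected height, so the foot is home. Releasing and lifting.

```bash
python3 -m inch '[[0,0,-0.5,0,0,0],[0,0,-0.5,0,0,0],[0,0,-0.5,0,0,0],[0,0,-0.5,0,0,0],[0,0,-0.5,0,0,0]]' 85; python3 -m inch '[[0,0,-30,0,0,0],[0,0,-80,0,0,0],[0,0,-130,0,0,0],[0,0,-170,0,0,0],[0,0,-190,0,0,0]]'
```

```text
clock: 11.75
tcp_pos: [0.6321, -0.145, 0.0397]
orientation: [-0.0, 1.0, -0.0, -0.0]
force: [-0.4, 0.0, 0.5]
gripper_width: 0.0848
clock: 12.38
tcp_pos: [0.6331, -0.1452, 0.233]
orientation: [0.0, 1.0, -0.0, 0.002]
force: [-0.3, 0.2, -0.9]
gripper_width: 0.0849
```

```bash
python3 -m inch '[[18,37,0,0,0,0],[39,79,0,0,0,0],[60,121,0,0,0,0],[81,163,0,0,0,0],[102,205,0,0,0,0]]'; python3 -m inch '[[21,42,0,0,0,0],[42,84,0,0,0,0],[63,126,0,0,0,0],[80,161,0,0,0,0],[89,179,0,0,0,0]]';  python3 -m inch '[[0,0,30,0,0,0],[0,0,70,0,0,0],[0,0,110,0,0,0],[0,0,135,0,0,0],[0,0,155,0,0,0]]'; python3 -m inch '[[0,0,0,0,0,0],[0,0,0,0,0,0],[0,0,0,0,0,0]]'; python3 - <<'E'
from h import *
for k in range(1):
    q,r,a=locate("cup",.6298,-.145,.014); print(q,r,a)
    for c in("top","scene"):
        q,r,a=locate("cup",.6298,-.145,.014,(c,)); print(c,q,r,a)
E
```

```text
clock: 13.0
tcp_pos: [0.5293, 0.0614, 0.23]
orientation: [-0.0, 1.0, 0.0, 0.0]
force: [0.2, 0.1, -0.2]
gripper_width: 0.0848
clock: 13.62
tcp_pos: [0.4395, 0.2416, 0.23]
orientation: [-0.002, 1.0, 0.001, -0.0]
force: [0.5, -0.9, 0.4]
gripper_width: 0.0851
clock: 14.25
tcp_pos: [0.4408, 0.2389, 0.0737]
orientation: [-0.0, 1.0, -0.0, -0.0]
force: [-0.2, -0.5, 0.4]
gripper_width: 0.0847
clock: 14.62
tcp_pos: [0.4417, 0.2394, 0.0759]
orientation: [-0.0, 1.0, 0.001, 0.001]
force: [0.2, -0.0, -0.5]
gripper_width: 0.0852
[ 0.63056369 -0.14492797] [-0.65667413  0.46600682 -0.73037773 -0.1421912 ] [0.9285312727073411, 0.9626007703741177]
top [ 0.63156501 -0.14640708] [1.61727735e-06 2.93956077e-08] [0.929657409366544]
scene [ 0.63006515 -0.14334951] [ 1.05864899e-08 -9.39150766e-08] [0.962010577017624]
```

```bash
python3 -m inch '[[0,0,15,0,0,0],[0,0,32,0,0,0],[0,0,48,0,0,0],[0,0,58,0,0,0],[0,0,65,0,0,0]]'; python3 -m inch '[[0,0,0,0,0,0],[0,0,0,0,0,0],[0,0,0,0,0,0]]';python3 -m inch '[[0,0,0,0,0,0],[0,0,0,0,0,0],[0,0,0,0,0,0],[0,0,0,0,0,0],[0,0,0,0,0,0]]' 50;python3 -m inch '[[0,0,-5,0,0,0],[0,0,-20,0,0,0],[0,0,-40,0,0,0],[0,0,-60,0,0,0],[0,0,-70,0,0,0]]'; python3 -m inch '[[0,0,-40,0,0,0],[0,0,-80,0,0,0],[0,0,-100,0,0,0],[0,0,-100,0,0,0],[0,0,-100,0,0,0]]'
```

```text
clock: 15.45
tcp_pos: [0.4409, 0.2389, 0.0089]
orientation: [-0.0, 1.0, -0.0, -0.0]
force: [0.3, 0.1, 0.4]
gripper_width: 0.0851
clock: 15.82
tcp_pos: [0.4413, 0.2392, 0.0103]
orientation: [-0.0, 1.0, 0.0, 0.0]
force: [0.4, -0.4, 0.0]
gripper_width: 0.0851
clock: 16.45
tcp_pos: [0.4412, 0.239, 0.0106]
orientation: [0.0, 1.0, 0.0, 0.0]
force: [-0.4, -1.5, 5.3]
gripper_width: 0.059
clock: 17.08
tcp_pos: [0.4415, 0.2393, 0.0814]
orientation: [0.0, 1.0, 0.001, 0.001]
force: [-0.3, -0.4, -2.2]
gripper_width: 0.0588
clock: 17.7
tcp_pos: [0.4402, 0.2384, 0.1788]
orientation: [-0.0, 1.0, -0.001, -0.001]
force: [-1.2, -0.2, -2.7]
gripper_width: 0.0591
```

```bash
python3 -m inch '[[-12,-25,0,0,0,0],[-32,-65,0,0,0,0],[-54,-109,0,0,0,0],[-77,-156,0,0,0,0],[-100,-203,0,0,0,0]]'; python3 -m inch '[[-23,-47,0,0,0,0],[-46,-94,0,0,0,0],[-66,-134,0,0,0,0],[-81,-164,0,0,0,0],[-89.5,-181,0,0,0,0]]'; python3 -m inch '[[0,0,0,0,0,0],[0,0,20,0,0,0],[0,0,40,0,0,0],[0,0,55,0,0,0],[0,0,64,0,0,0]]';python3 -m inch '[[0,0,0,0,0,0],[0,0,0,0,0,0],[0,0,0,0,0,0],[0,0,0,0,0,0],[0,0,0,0,0,0]]'; cat > ov.py <<'E'
from h import *
import sys
dx,dz,cz,hb,ht=[float(v)/1e3 for v in sys.argv[1:6]]  # held offset x, z; rim z of stack top; held height; 
s=sensors.observe();print(s["tcp_pos"],s["force"])
x,y,z=s["tcp_pos"]; x+=dx; z+=dz; G=(0,255,0);Y=(255,255,0); cx,cy=.6306,-.145
C=[(x,y,z,.0185,G),(x,y,z+.006,.03,G),(x,y,z+hb,.03,G),(cx,cy,cz,.03,Y),(cx,cy,cz,.026,Y),(cx,cy,.02,.045,Y)]
u,v=proj("scene",[x,y,z]).astype(int)
overlay("scene",(u-50,v-45,100,110),5,C,sys.argv[6])
E
python3 ov.py 0.2 -10.5 78 46 0 d.png
```

```text
clock: 18.32
tcp_pos: [0.5407, 0.0345, 0.1781]
orientation: [-0.0, 1.0, -0.0, -0.002]
force: [0.1, 0.6, -1.6]
gripper_width: 0.0588
clock: 18.95
tcp_pos: [0.6298, -0.1473, 0.1775]
orientation: [0.001, 1.0, -0.0, -0.002]
force: [0.3, 0.6, -1.1]
gripper_width: 0.0589
clock: 19.58
tcp_pos: [0.6301, -0.1434, 0.1149]
orientation: [-0.001, 1.0, 0.001, -0.001]
force: [0.4, 0.9, -1.4]
gripper_width: 0.0588
clock: 20.2
tcp_pos: [0.6307, -0.145, 0.1161]
orientation: [0.0, 1.0, -0.0, 0.0]
force: [0.5, -0.3, -1.0]
gripper_width: 0.0594
[ 0.63070475 -0.14503039  0.11605214] [ 0.45239131 -0.25460223 -0.96912534]
```

View pics/d.png

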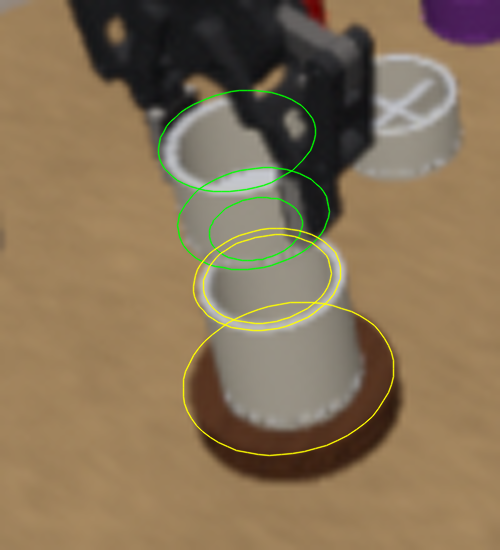

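Bowl in hand (245,180) and cup rim (267,280) show the same small camera offset of about 1 px, so they are aligned. The cup sits level. Lowering.

```bash
python3 -m inch '[[0,0,6,0,0,0],[0,0,13,0,0,0],[0,0,19,0,0,0],[0,0,23,0,0,0],[0,0,26,0,0,0]]'; python3 -m inch '[[0,0,0,0,0,0],[0,0,1.5,0,0,0],[0,0,3,0,0,0],[0,0,4.5,0,0,0],[0,0,6,0,0,0]]';python3 -m inch '[[0,0,0.5,0,0,0],[0,0,1,0,0,0],[0,0,1.5,0,0,0],[0,0,1.5,0,0,0]]';python3 -m inch '[[0,0,0.5,0,0,0],[0,0,1,0,0,0],[0,0,1,0,0,0]]'
```

```text
clock: 20.88
tcp_pos: [0.6305, -0.1449, 0.0894]
orientation: [-0.0, 1.0, 0.0, -0.0]
force: [-1.0, -0.2, -2.2]
gripper_width: 0.0592
clock: 21.5
tcp_pos: [0.6306, -0.145, 0.0837]
orientation: [-0.0, 1.0, -0.0, -0.0]
force: [-0.1, -0.8, -1.7]
gripper_width: 0.0591
clock: 22.0
tcp_pos: [0.6306, -0.145, 0.0827]
orientation: [-0.0, 1.0, -0.0, 0.0]
force: [-1.2, -0.7, 1.1]
gripper_width: 0.0589
clock: 22.38
tcp_pos: [0.6307, -0.145, 0.0827]
orientation: [-0.0, 1.0, -0.0, 0.0]
force: [-2.4, 0.2, 7.0]
gripper_width: 0.0591
```

```bash
python3 -m inch '[[0,0,-0.8,0,0,0],[0,0,-0.8,0,0,0],[0,0,-0.8,0,0,0],[0,0,-0.8,0,0,0],[0,0,-0.8,0,0,0]]' 85; python3 -m inch '[[0,0,-20,0,0,0],[0,0,-55,0,0,0],[0,0,-100,0,0,0],[0,0,-135,0,0,0],[0,0,-150,0,0,0]]'; python3 -m inch '[[30,-13,0,0,0,0],[75,-33,0,0,0,0],[115,-51,0,0,0,0],[145,-64,0,0,0,0],[160,-71,0,0,0,0]]'; python3 -m inch '[[0,0,30,0,0,0],[0,0,70,0,0,0],[0,0,110,0,0,0],[0,0,145,0,0,0],[0,0,160,0,0,0]]'; python3 -m inch '[[0,0,0,0,0,0],[0,0,0,0,0,0],[0,0,0,0,0,0],[0,0,0,0,0,0]]'
```

```text
clock: 23.0
tcp_pos: [0.6306, -0.1449, 0.082]
orientation: [-0.0, 1.0, 0.0, -0.0]
force: [0.7, -0.4, -0.7]
gripper_width: 0.085
clock: 23.62
tcp_pos: [0.6315, -0.1451, 0.2346]
orientation: [0.0, 1.0, -0.0, 0.002]
force: [1.2, 0.0, -0.0]
gripper_width: 0.0851
clock: 24.25
tcp_pos: [0.4684, -0.2168, 0.2313]
orientation: [0.001, 1.0, 0.0, -0.001]
force: [-0.3, -0.1, 0.8]
gripper_width: 0.0852
clock: 24.88
tcp_pos: [0.4701, -0.2149, 0.0699]
orientation: [-0.001, 1.0, 0.001, -0.002]
force: [-1.0, -0.2, 0.7]
gripper_width: 0.085
clock: 25.38
tcp_pos: [0.4711, -0.2162, 0.073]
orientation: [0.0, 1.0, -0.0, 0.001]
force: [-0.7, 0.2, 0.4]
gripper_width: 0.0851
```

```bash
python3 -m inch '[[0,0,15,0,0,0],[0,0,32,0,0,0],[0,0,48,0,0,0],[0,0,58,0,0,0],[0,0,63,0,0,0]]'; python3 -m inch '[[0,0,2,0,0,0],[0,0,4,0,0,0],[0,0,5,0,0,0],[0,0,5,0,0,0]]';python3 -m inch '[[0,0,0,0,0,0],[0,0,0,0,0,0],[0,0,0,0,0,0],[0,0,0,0,0,0],[0,0,0,0,0,0]]' 50;python3 -m inch '[[0,0,-5,0,0,0],[0,0,-20,0,0,0],[0,0,-50,0,0,0],[0,0,-90,0,0,0],[0,0,-130,0,0,0]]'; python3 -m inch '[[0,0,-40,0,0,0],[0,0,-66,0,0,0],[0,0,-80,0,0,0],[0,0,-80,0,0,0],[0,0,-80,0,0,0]]'
```

```text
clock: 26.0
tcp_pos: [0.4703, -0.2158, 0.0082]
orientation: [-0.0, 1.0, 0.0, -0.001]
force: [-0.2, -0.5, 0.2]
gripper_width: 0.0853
clock: 26.5
tcp_pos: [0.4707, -0.2161, 0.0043]
orientation: [-0.0, 1.0, -0.0, 0.0]
force: [-0.2, -0.1, 0.1]
gripper_width: 0.0851
clock: 27.12
tcp_pos: [0.4708, -0.216, 0.0047]
orientation: [-0.0, 1.0, -0.0, 0.0]
force: [0.1, 0.7, 6.3]
gripper_width: 0.0575
clock: 27.75
tcp_pos: [0.4702, -0.216, 0.1359]
orientation: [0.0, 1.0, -0.0, -0.0]
force: [-0.5, -0.9, -1.9]
gripper_width: 0.0577
clock: 28.38
tcp_pos: [0.4697, -0.2157, 0.213]
orientation: [-0.0, 1.0, 0.001, -0.001]
force: [0.1, -0.5, -1.4]
gripper_width: 0.0573
```

```bash
python3 -m inch '[[-30,13,0,0,0,0],[-75,33,0,0,0,0],[-115,51,0,0,0,0],[-145,64,0,0,0,0],[-160,71,0,0,0,0]]'; python3 -m inch '[[0,0,0,0,0,0],[0,0,20,0,0,0],[0,0,35,0,0,0],[0,0,48,0,0,0],[0,0,55,0,0,0]]'; python3 -m inch '[[0,0,0,0,0,0],[0,0,0,0,0,0],[0,0,0,0,0,0],[0,0,0,0,0,0],[0,0,0,0,0,0]]'; python3 ov.py 0 -4.5 118 36 0 e.png
```

```text
clock: 29.0
tcp_pos: [0.6314, -0.1429, 0.2116]
orientation: [-0.001, 1.0, 0.001, -0.002]
force: [-0.9, 0.4, -2.5]
gripper_width: 0.0577
clock: 29.62
tcp_pos: [0.6299, -0.1452, 0.158]
orientation: [0.0, 1.0, 0.0, -0.001]
force: [-0.4, -0.3, -2.2]
gripper_width: 0.0572
clock: 30.25
tcp_pos: [0.6307, -0.145, 0.1593]
orientation: [-0.0, 1.0, -0.0, 0.0]
force: [0.2, -0.4, -1.2]
gripper_width: 0.0573
[ 0.63065458 -0.14500102  0.15930215] [ 0.16180742 -0.37848744 -1.23595628]
```

View pics/e.png

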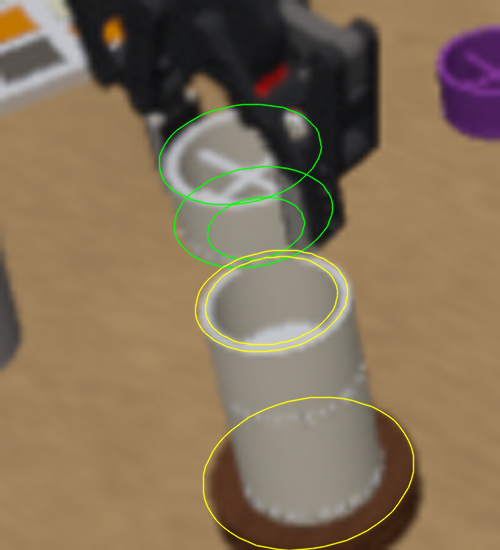

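The bowl is seated on the cup, and the palette (240,190) is level and aligned with the bowl rim (272,300). Lowering.

```bash
python3 -m inch '[[0,0,8,0,0,0],[0,0,17,0,0,0],[0,0,26,0,0,0],[0,0,31,0,0,0],[0,0,34,0,0,0]]'; python3 -m inch '[[0,0,0,0,0,0],[0,0,1.5,0,0,0],[0,0,3,0,0,0],[0,0,4.5,0,0,0],[0,0,6,0,0,0]]';python3 -m inch '[[0,0,0.6,0,0,0],[0,0,1.2,0,0,0],[0,0,2,0,0,0],[0,0,2,0,0,0]]';python3 -m inch '[[0,0,0.5,0,0,0],[0,0,1.2,0,0,0],[0,0,1.2,0,0,0]]'
```

```text
clock: 30.92
tcp_pos: [0.6305, -0.1449, 0.1246]
orientation: [-0.0, 1.0, 0.0, -0.0]
force: [-0.1, 0.4, -1.9]
gripper_width: 0.0576
clock: 31.55
tcp_pos: [0.6306, -0.145, 0.119]
orientation: [-0.0, 1.0, -0.0, -0.0]
force: [0.3, -0.4, -2.2]
gripper_width: 0.0577
clock: 32.05
tcp_pos: [0.6305, -0.145, 0.117]
orientation: [-0.0, 1.0, -0.0, -0.0]
force: [-0.3, -0.5, -2.7]
gripper_width: 0.0571
clock: 32.42
tcp_pos: [0.6307, -0.1449, 0.1167]
orientation: [-0.0, 1.0, -0.0, 0.0]
force: [-1.9, 0.1, 3.2]
gripper_width: 0.0573
```

```bash
python3 -m inch '[[0,0,-1,0,0,0],[0,0,-1,0,0,0],[0,0,-1,0,0,0],[0,0,-1,0,0,0],[0,0,-1,0,0,0]]' 85; python3 -m inch '[[0,0,-20,0,0,0],[0,0,-50,0,0,0],[0,0,-85,0,0,0],[0,0,-110,0,0,0],[0,0,-120,0,0,0]]'; python3 -m inch '[[26,19,0,0,0,0],[70,50,0,0,0,0],[112,81,0,0,0,0],[143,103,0,0,0,0],[159.5,115,0,0,0,0]]' 50; python3 -m inch '[[0,0,30,0,0,0],[0,0,70,0,0,0],[0,0,110,0,0,0],[0,0,145,0,0,0],[0,0,165,0,0,0]]'; python3 -m inch '[[0,0,0,0,0,0],[0,0,0,0,0,0],[0,0,0,0,0,0],[0,0,0,0,0,0]]'; cat > l.py <<'E'
from h import *
s=sensors.observe();x,y,z=s["tcp_pos"];print(x,y,z); G=(0,255,0);Y=(255,255,0);lx,ly=.4712,-.0298
overlay("scene",(280,120,90,90),6,[(x,y,.034,.009,G),(x,y,.012,.03,G),(lx,ly,.012,.03,Y),(x,y,z,.003,(255,0,0))],"f.png")
E
python3 l.py
```

```text
clock: 33.05
tcp_pos: [0.6306, -0.145, 0.1168]
orientation: [-0.0, 1.0, -0.0, -0.0]
force: [0.1, 0.8, 0.1]
gripper_width: 0.0852
clock: 33.67
tcp_pos: [0.6313, -0.145, 0.2387]
orientation: [-0.0, 1.0, -0.0, 0.002]
force: [-0.0, -0.0, -0.4]
gripper_width: 0.0851
clock: 34.3
tcp_pos: [0.4687, -0.0286, 0.2363]
orientation: [-0.001, 1.0, 0.0, -0.001]
force: [-0.3, -0.4, -0.8]
gripper_width: 0.0505
clock: 34.92
tcp_pos: [0.4695, -0.03, 0.0696]
orientation: [-0.0, 1.0, 0.0, -0.002]
force: [-0.8, 0.2, 0.7]
gripper_width: 0.0502
clock: 35.42
tcp_pos: [0.4716, -0.03, 0.0727]
orientation: [-0.0, 1.0, -0.0, 0.001]
force: [-0.3, 0.4, -0.7]
gripper_width: 0.05
0.47157556597915934 -0.03002194075953554 0.07266627305405526
```

View pics/f.png

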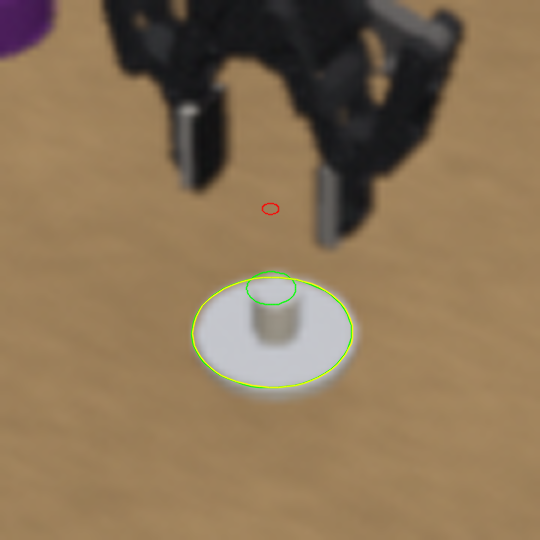

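Lid disc (272,332) fits the estimate, and the knob lies centred between the fingers. Descending.

```bash
python3 -m inch '[[0,0,12,0,0,0],[0,0,27,0,0,0],[0,0,42,0,0,0],[0,0,50,0,0,0],[0,0,54,0,0,0]]'; python3 -m inch '[[0,0,1,0,0,0],[0,0,3,0,0,0],[0,0,3.5,0,0,0],[0,0,3.5,0,0,0]]';python3 -m inch '[[0,0,0,0,0,0],[0,0,0,0,0,0],[0,0,0,0,0,0],[0,0,0,0,0,0],[0,0,0,0,0,0]]' 10;python3 - <<'E'
from h import *
save("scene","g.png",(280,120,90,90),5)
E
```

```text
clock: 36.1
tcp_pos: [0.4708, -0.03, 0.0173]
orientation: [-0.0, 1.0, -0.0, -0.0]
force: [0.6, -0.5, 0.4]
gripper_width: 0.0502
clock: 36.6
tcp_pos: [0.4712, -0.03, 0.0146]
orientation: [0.0, 1.0, -0.0, 0.0]
force: [-0.2, -0.6, -0.7]
gripper_width: 0.0497
clock: 37.22
tcp_pos: [0.4711, -0.03, 0.0147]
orientation: [-0.0, 1.0, -0.0, 0.0]
force: [-0.4, 0.5, 5.2]
gripper_width: 0.0158
```

View pics/g.png

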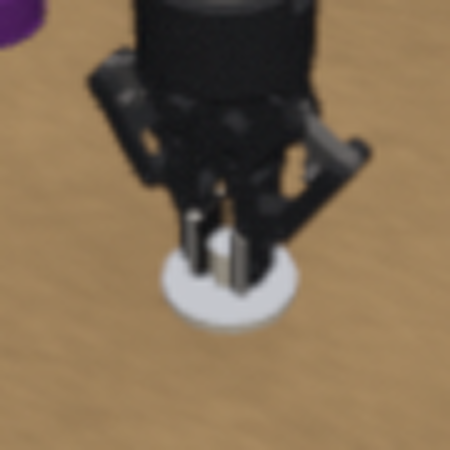

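Knob at (222,255) is gripped between the pads. Lifting and carrying.

```bash
python3 -m inch '[[0,0,-5,0,0,0],[0,0,-20,0,0,0],[0,0,-50,0,0,0],[0,0,-90,0,0,0],[0,0,-130,0,0,0]]'; python3 -m inch '[[0,0,-40,0,0,0],[0,0,-70,0,0,0],[0,0,-85,0,0,0],[0,0,-85,0,0,0],[0,0,-85,0,0,0]]'; python3 -m inch '[[-15,-11,0,0,0,0],[-40,-29,0,0,0,0],[-72,-52,0,0,0,0],[-104,-75,0,0,0,0],[-130,-94,0,0,0,0]]'; python3 -m inch '[[-18,-13,0,0,0,0],[-29.5,-21,0,0,0,0],[-29.5,-21,10,0,0,0],[-29.5,-21,25,0,0,0],[-29.5,-21,36,0,0,0]]'; python3 -m inch '[[0,0,0,0,0,0],[0,0,0,0,0,0],[0,0,0,0,0,0],[0,0,0,0,0,0],[0,0,0,0,0,0]]'; python3 ov.py 0 -14.7 148 12 0 i.png
```

```text
clock: 37.9
tcp_pos: [0.4707, -0.0301, 0.1463]
orientation: [-0.0, 1.0, -0.0, 0.0]
force: [0.9, 0.2, -1.5]
gripper_width: 0.0153
clock: 38.52
tcp_pos: [0.4702, -0.0301, 0.2289]
orientation: [-0.0, 1.0, -0.0, -0.001]
force: [-0.2, 0.3, -1.2]
gripper_width: 0.0157
clock: 39.15
tcp_pos: [0.6014, -0.125, 0.2276]
orientation: [0.0, 1.0, 0.0, -0.001]
force: [-0.5, 0.4, -1.7]
gripper_width: 0.0156
clock: 39.78
tcp_pos: [0.6292, -0.1441, 0.1914]
orientation: [-0.001, 1.0, 0.0, -0.002]
force: [0.2, -0.8, -1.1]
gripper_width: 0.0152
clock: 40.4
tcp_pos: [0.6307, -0.145, 0.1937]
orientation: [-0.0, 1.0, -0.0, 0.0]
force: [0.1, -0.0, -0.3]
gripper_width: 0.0158
[ 0.63067669 -0.1450426   0.19367019] [ 0.13245988 -0.02662393 -0.30690697]
```

View pics/i.png

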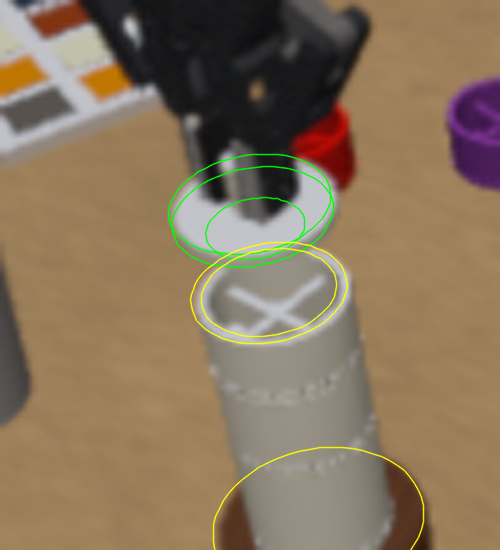

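Lid (252,205) is level and aligned above the palette rim (272,292), with the three pieces below seated. Lowering.

```bash
python3 -m inch '[[0,0,7,0,0,0],[0,0,15,0,0,0],[0,0,22,0,0,0],[0,0,26,0,0,0],[0,0,28,0,0,0]]'; python3 -m inch '[[0,0,0,0,0,0],[0,0,1.5,0,0,0],[0,0,3,0,0,0],[0,0,4.5,0,0,0],[0,0,6,0,0,0]]';python3 -m inch '[[0,0,0.8,0,0,0],[0,0,1.6,0,0,0],[0,0,2.4,0,0,0],[0,0,2.4,0,0,0]]';python3 -m inch '[[0,0,0.5,0,0,0],[0,0,1,0,0,0],[0,0,1,0,0,0]]'
```

```text
clock: 41.08
tcp_pos: [0.6305, -0.145, 0.165]
orientation: [-0.0, 1.0, 0.0, -0.0]
force: [-0.1, -0.1, -0.3]
gripper_width: 0.0154
clock: 41.7
tcp_pos: [0.6306, -0.145, 0.1593]
orientation: [-0.0, 1.0, -0.0, -0.0]
force: [-0.0, 0.1, -0.8]
gripper_width: 0.0153
clock: 42.2
tcp_pos: [0.6306, -0.145, 0.157]
orientation: [0.0, 1.0, -0.0, -0.0]
force: [0.2, -0.5, -1.4]
gripper_width: 0.0159
clock: 42.58
tcp_pos: [0.6308, -0.145, 0.1568]
orientation: [-0.0, 1.0, -0.0, 0.0]
force: [-1.3, -0.1, 3.8]
gripper_width: 0.0157
```

Seated at the expected height. Releasing (raising a touch as the fingers open) and backing away.

```bash
python3 -m inch '[[0,0,-1,0,0,0],[0,0,-1,0,0,0],[0,0,-1,0,0,0],[0,0,-1,0,0,0],[0,0,-1,0,0,0]]' 45; python3 -m inch '[[0,0,-15,0,0,0],[0,0,-40,0,0,0],[0,0,-70,0,0,0],[0,0,-90,0,0,0],[0,0,-100,0,0,0]]'; python3 -m inch '[[25,30,0,0,0,0],[55,70,0,0,0,0],[85,115,0,0,0,0],[105,150,0,0,0,0],[115,170,0,0,0,0]]'; python3 -m inch '[[0,0,0,0,0,0],[0,0,0,0,0,0],[0,0,0,0,0,0],[0,0,0,0,0,0]]'; python3 - <<'E'
from h import *
a=cv2.resize(cams.capture("scene")[90:300,120:480],None,fx=2,fy=2); cv2.imwrite("pics/j.png",a[:,:,::-1])
for o,z in(("lid",.142),("palette",.112)):
    q,r,ar=locate(o,.6306,-.145,z,("scene",)) ; print(o,q,ar)
E
```

```text
clock: 43.2
tcp_pos: [0.6306, -0.145, 0.1569]
orientation: [-0.0, 1.0, 0.0, -0.0]
force: [0.8, 0.2, 0.9]
gripper_width: 0.045
clock: 43.82
tcp_pos: [0.6313, -0.145, 0.2595]
orientation: [-0.0, 1.0, -0.0, 0.002]
force: [-0.6, -0.1, -0.0]
gripper_width: 0.045
clock: 44.45
tcp_pos: [0.514, 0.0275, 0.2574]
orientation: [-0.002, 1.0, 0.0, -0.0]
force: [0.1, -0.1, -0.4]
gripper_width: 0.0451
clock: 44.95
tcp_pos: [0.5159, 0.0239, 0.2568]
orientation: [0.001, 1.0, -0.0, -0.0]
force: [0.1, 0.0, -0.4]
gripper_width: 0.0446
lid [ 0.63901767 -0.13210052] [1.500398795256624]
palette [ 0.63578707 -0.13590315] [1.3928624414057411]
```

View pics/j.png

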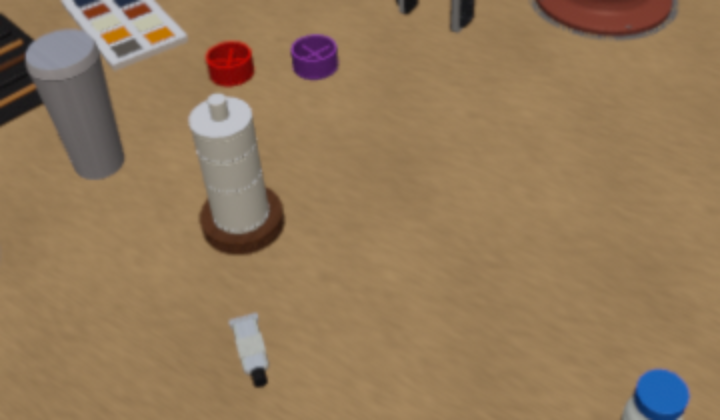

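The stack stands straight on the stand, with the lid at (222,115) and the stand at (242,220). The mug, tube, bottle and the red and purple dishes are untouched, and the gripper is clear. Handing in.

```bash
python3 -c "
from cell import order; print(order.job_done())"
```

```text
the job is handed in; nothing more can be done
None
```

The white porcelain is stacked on the wooden stand in the order asked: tall cup, plain bowl, white divided dish, lid. I handed the job in at about 45 s on the robot's clock.

- **Seating:** each piece made contact within about 1 mm of the height worked out for a fully seated foot. The steady contact force was 7 N or less.
- **Final picture:** the stack looks upright, and the gripper is open and well clear. The bottle, travel mug, paint tube and the red and purple dishes look untouched.
- **Checks that disagreed:**
  - The two cameras differed by about 3 mm in y. The same offset showed on the stand and on each piece, so relative alignment was not affected.
  - The final position fit for the lid and the dish was unusable: it came out 10 to 15 mm off with an outline 1.4 to 1.5 times too large, because the pieces touch and their outlines merge. For those two I relied on the contact heights and the picture instead.

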